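# Feel along the brass bead of a box lid

## Robot

A 6-joint arm with a two-finger parallel gripper is mounted at the origin on the work surface. World frame = base frame: x ahead of the robot, y to its left, z up, the work surface at z = 0. Lengths are in mm, angles in degrees, forces in N, time in s.
With the tool pointing down it reaches from about 350 to 850 mm from the base axis. Payload 8.1 kg.
Tool frame: the origin (TCP) lies midway between the tips of the shut fingers; the grasp point (between the pads) lies 19 mm behind it (r.pinch_z is the distance from the TCP to the grasp point, in mm); z points along the fingers, y is the line along which they close (so a half turn about z gives the same grasp; the last joint's range is limited). The gripper opens to 85 mm and grips with 20 to 120 N. Pads are 22 mm wide; open, the fingers measure 114 mm over their backs; the gripper's body (76 mm by 85 mm) begins 54 mm behind the grasp point. The pads swing forward as they close: fully open they stand 13 mm farther back than shut.
Start: joints at [-70.096, 7.471, 85.268, -0, 87.261, -4.893], TCP at [251.668, -544.672, 194.292] pointing down, gripper open.
Joint ranges: [-169.43, 169.43], [-51.17, 129.36], [1.28, 143.12], [-76.62, 256.62], [0, 156.53], [-152.29, 152.29]. Speed limits (degrees/s): [136.94, 136.94, 159.86, 180, 180, 180].

## Interface

Orientations are given as [roll, pitch, yaw] about the fixed x, y, z axes, in that order (R = Rz(yaw) Ry(pitch) Rx(roll)).
In Python, from bench import r gives the robot as it stands.
- The arm moves only by the shell command python3 -m jog 'ROWS' [OPENING] [FORCE]. ROWS is JSON, one flat list of numbers, 6 for each row, row after row: the shift along the tool's x, y, z in m, then the turn, a rotation vector about the tool's x, y, z in rad. A call has 1 to 8 rows; each row is the pose to reach, as a shift and turn from the pose commanded when the call began, along the tool's axes at that moment; what a row does not reach only later rows make up. A row lasts 1/8 s, in which the tool goes at most 62.5 mm and 10.7 degrees, less where a joint would pass 70% of its speed; a pose out of reach is approached as far as the arm can. A call with a gripper value outside its range is refused whole. OPENING is the opening, from -1 (shut) to 1 (fully open), set as the call begins (- or left out, the last holds). The fingers move at their own pace and stop on an object; FORCE is the grip in N (left out, the last holds). Time passes only in rows, so rows that repeat a pose let the fingers close. It gives the time, the measured TCP pose, the force, the opening and the grip force at its end, in the units of the state.
- r.sense(): the state, without advancing time (a new reading comes with each control period).
- r.snapshot(name): name is "scene" or "top" or "wrist"; returns a dict with "pixels" (480x640x3 uint8, red, green, blue), "range_z" (480x640 float32, mm along the optical axis (not along the pixel's ray), 0 where there is no reading), "K" (3x3 intrinsics, pixels), "rvec" (rotation vector, rad) and "tvec" (3), from world to camera coordinates, as OpenCV has them. Camera axes: x right, y down, z forward; pixel columns grow to the right and rows downward; lengths in mm; the calibration is good to about 2 mm. A picture is of the moment at which its call begins.
- r.hand_in(): hands the job in; it is judged then, once.
Trained networks look in a picture, given as the dict that the camera call returned (one of the last four; its "shot" number tells which), for a name from the list of things; names that differ only in an ending like _2 or _b are one class to them, and where a whole thing is asked for, a point or a joint stands for the part that bears it (a point fixed in the world has none). Each returns a list of dicts, best first, with "score" (0 to 1); they miss things now and then, are a little off and sometimes report something else, mostly with a low value. They report only what shows in the picture. A call takes as long as a camera call.
- r.look_for(picture, target): "bbox" ([left, top, right, bottom] in pixels, round what is visible of it).
- r.outline_of(picture, target): "region" (480x640 bool, what is visible of it) and "bbox" ([left, top, right, bottom] in pixels, round what is visible of it).
The state is a dict: "time": time; "joint_pos": joint angles; "qd": joint speeds; "joint_efforts": joint torques, N m; "tool_pos": TCP position; "tcp_rot": TCP orientation; "ft_force": force on the tool from outside, world axes, zero at the start; "wrist_torque": the same for the moment, N m; "finger_gap": finger opening in mm; "grip_force": force on a finger pad.
Only numpy, scipy, OpenCV 4.12 (cv2) and the standard library are available. Lean on these libraries where they do the work, as an engineer would, in place of code of your own. Each camera call takes 0.05 s, during which the arm holds its last target. There are 200 camera calls.

## Task

Check the raised brass bead on the sprung round lid by feel: touch it with the fingertips at its white-dot end and run them lightly along the whole zigzag to the red-dot end in one stroke, without lifting off, without touching the waxed wood beside it, and without pressing the sprung lid right down. Finish while still holding the fingertips lightly on the red-dot end, and leave the two weights on the lid and the things on the bench where they are.

Things in the scene. Friction and masses are not known exactly. Their poses are not given: they have to be found in the camera images.
- rest: Sprung work rest fixed to the bench: grey disc 260 mm across, 30 mm high, under the lid. Origin: centre of its underside, on the bench. Placed anywhere before the robot, turned any way. In its x-y frame (mm) the bead runs straight from start (-85,-35) to bend1 (-25,45) to bend2 (25,-45) to finish (85,35).
- lid (a joint): How far the sprung lid is pressed down, m: 0 = up (untouched), 0.015 = bottomed. It sinks straight, without tilting, and springs back; it yields from about 2 to 3 N, then 0.3 N more per mm (about 4.5 N half-way, at 7 mm; keep to 1 to 13 mm). Lid: round waxed dark wood, 240 mm across, 12 mm thick; when up, its face is 62 mm and the bead's top 67 mm above the bench.
- start (a point): Top of the bead at its white-dot end (flat white dot, 28 mm, on the wood). The bead: half-round brass fixed to the lid, 10 mm wide, 5 mm proud of the wood, three straight lengths of about 100 mm. Closed fingertips held upright stay on its top, off the wood, while centred within about 8 mm.
- bend1 (a point): Top of the bead at the first bend after the white dot.
- bend2 (a point): Top of the bead at the second bend.
- finish (a point): Top of the bead at its red-dot end (flat red dot, 28 mm, on the wood).
- weight_a: Loose brass weight with a knob, 26 mm across, 30 mm high, standing on the face near the first length of the bead, its centre at least 35 mm from the bead's centre line. Origin: centre of its underside.
- weight_b: Loose dark steel weight, same size, standing on the face near the last length of the bead, its centre at least 35 mm from the bead's centre line. Origin: centre of its underside.
- burnisher: Loose burnisher with a wooden handle, 180 mm long, under 40 mm high, lying on the bench to the left. Origin under its middle.
- case: Loose grey spectacle case 150 x 58 x 36 mm lying on the bench to the right. Origin: centre of its underside.

How it is judged:
By the outcome, as a careful person would: the job done as asked, in the order asked, and still so for the second after the job is handed in, while the arm keeps its last pose, push and grip.
It also fails if it takes over 64 s, if anything falls off the work surface, if the arm or the gripper's body presses on something with over 40 N, if the wrist force passes 120 N, or if a joint passes its speed limit or range.

## Working session

There is one attempt and no reset: what is moved stays moved. The work goes in short steps, Python scripts to look and compute and a shell command to move; the robot and the scene stay as the last step left them, time stands still between calls to the robot, and variables do not carry over. Pictures are saved under pics/ and viewed, at most 10 in all, crops included, and the job is handed in when it is done.

```bash
ls; mkdir -p pics
python3 - <<'E'
from bench import r
import cv2,numpy as np
for n in ["top","scene"]:
    p=r.snapshot(n); cv2.imwrite(f"pics/{n}1.png",p["pixels"][:,:,::-1])
    R=cv2.Rodrigues(np.array(p["rvec"],float))[0];print(n,p["K"],-R.T@np.array(p["tvec"]).ravel())
    for t in ["rest","start","finish","weight_a","burnisher","case"]:
        print(t,[(np.round(d["bbox"]),round(d["score"],2)) for d in r.look_for(p,t)][:3])
s=r.sense();print(s["time"],s["tool_pos"],s["tcp_rot"],s["ft_force"],s["finger_gap"])
E
```

```text
pics
top [[608.40819475   0.         317.53068345]
 [  0.         608.40819475 236.26610069]
 [  0.           0.           1.        ]] [ 420.00183869  -12.60075377 1145.91853429]
rest [(array([216., 182., 352., 321.]), 0.76)]
start [(array([218., 183., 351., 315.]), 0.87)]
finish [(array([220., 182., 350., 312.]), 0.63)]
weight_a [(array([285., 290., 298., 303.]), 0.75), (array([275., 187., 288., 204.]), 0.59)]
burnisher [(array([105., 234., 125., 332.]), 0.79)]
case [(array([467., 229., 500., 310.]), 0.88)]
scene [[586.81751992   0.         317.58855969]
 [  0.         586.81751992 233.52484266]
 [  0.           0.           1.        ]] [1256.81363146 -117.82878184  878.62652103]
rest [(array([274., 187., 414., 310.]), 0.62), (array([326., 187., 337., 205.]), 0.55)]
start [(array([278., 190., 410., 290.]), 0.81)]
finish [(array([283., 188., 414., 293.]), 0.94)]
weight_a [(array([355., 260., 369., 279.]), 0.71), (array([326., 188., 336., 205.]), 0.6)]
burnisher [(array([472., 174., 509., 241.]), 0.71)]
case [(array([126., 222., 166., 297.]), 0.56)]
0.7 [ 251.66129953 -544.67190567  194.30494898] [-1.79999904e+02  1.25701257e-03  2.47983681e+01] [-0.25239589 -0.26362822 -0.85103642] 85.4757838851292
```

```bash
cat > h.py <<'E'
import cv2,numpy as np
from bench import r
def rect(p,c,half=150,s=2,z=67.):
    g=np.arange(-half,half,1/s)
    # image row: -x (ahead up), col: -y (left is left)
    X=c[0]-g[:,None]+0*g[None];Y=c[1]-g[None]+0*g[:,None]
    P=np.stack([X,Y,0*X+z],-1).reshape(-1,3)
    q=cv2.projectPoints(P,np.array(p["rvec"],float),np.array(p["tvec"],float),p["K"],None)[0].reshape(*X.shape,2).astype(np.float32)
    return cv2.remap(p["pixels"],q[...,0],q[...,1],cv2.INTER_LINEAR)[:,:,::-1].copy()
def world(p,uv,z=67.):
    R=cv2.Rodrigues(np.array(p["rvec"],float))[0];o=-R.T@np.array(p["tvec"],float).ravel()
    d=R.T@np.linalg.inv(p["K"])@np.array([uv[0],uv[1],1.]);return o+d*(z-o[2])/d[2]
E
python3 - <<'E'
from h import *
p=r.snapshot("top");c=world(p,[284.5,249]);print(c)
a=rect(p,c[:2]);q=r.snapshot("scene");b=rect(q,c[:2])
cv2.imwrite("pics/r.png",cv2.resize(np.hstack([a,b]),(800,400)));cv2.imwrite("pics/a.png",a)
E
```

```text
[566.42318113  41.36112113  67.        ]
```

View pics/top1.png

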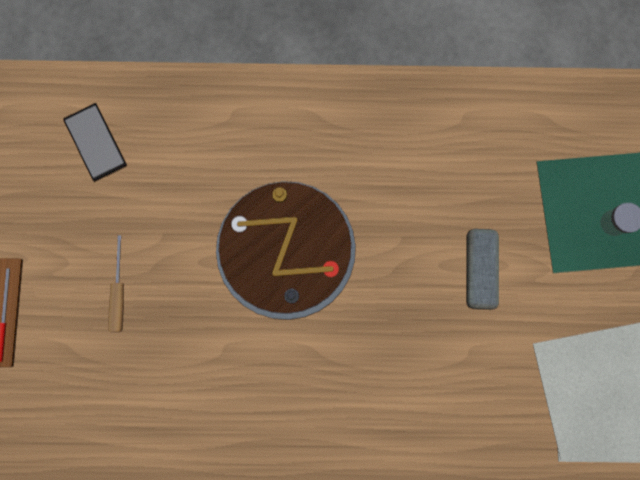

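View pics/r.png

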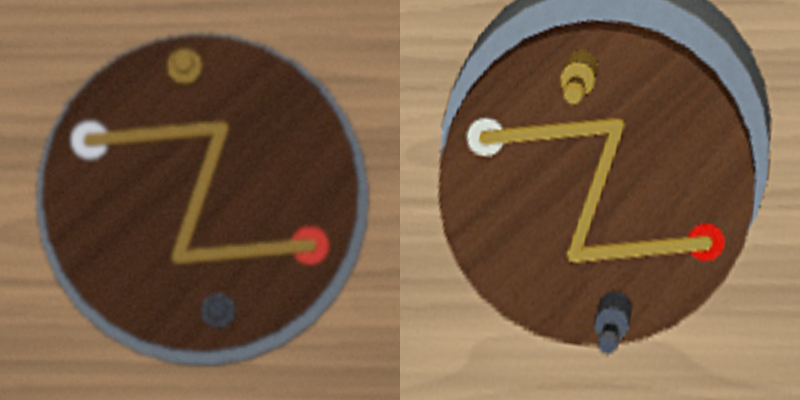

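```bash
cat > fit.py <<'E'
from h import *
from scipy.optimize import least_squares
M=np.array([[-85,-35],[-25,45],[25,-45],[85,35.]])
def segd(P,V):
    D=[]
    for a,b in zip(V[:-1],V[1:]):
        t=np.clip(((P-a)@(b-a))/((b-a)@(b-a)),0,1);D.append(np.linalg.norm(P-a-t[:,None]*(b-a),axis=1))
    return np.min(D,0)
def T(v): c,s=np.cos(v[2]),np.sin(v[2]);return M@np.array([[c,s],[-s,c]])+v[:2]
def fit(p,c,v0=None,z=66.,gate=12):
    s=2;a=rect(p,c,150,s,z);h=cv2.cvtColor(a,cv2.COLOR_BGR2HSV)
    def cen(m,mn):
        n,l,st,ce=cv2.connectedComponentsWithStats(m.astype(np.uint8));i=1+np.argmax(st[1:,4]);return toW(ce[i][None,::-1])[0]
    toW=lambda rc:np.c_[c[0]+150-rc[:,0]/s,c[1]+150-rc[:,1]/s]
    H,S,V=h[...,0],h[...,1],h[...,2]
    red=cen(((H<6)|(H>174))&(S>150)&(V>130),0);wh=cen((S<60)&(V>170),0)
    if v0 is None:
        d=red-wh;th=np.arctan2(d[1],d[0])-np.arctan2(70,170);v0=[*(red+wh)/2,th]
    br=toW(np.argwhere((H>14)&(H<30)&(S>100)&(V>85)))
    v=np.array(v0)
    for g in (gate,9,8):
        k=br[segd(br,T(v))<g];v=least_squares(lambda u:np.r_[segd(k,T(u))],v,loss='soft_l1',f_scale=2).x
    print("dots",wh.round(1),red.round(1),"n",len(k),"res",segd(k,T(v)).mean().round(2),"pose",v[:2].round(1),np.degrees(v[2]).round(2));print(T(v).round(1).tolist())
    o=a.copy();rc=np.c_[(c[1]+150-T(v)[:,1])*s,(c[0]+150-T(v)[:,0])*s].astype(np.int32)
    cv2.polylines(o,[rc],False,(255,255,0),1);return v,o
E
python3 - <<'E'
from fit import *
o=[]
for n in("top","scene"):
    o.append(fit(r.snapshot(n),np.array([566.,41]))[1])
cv2.imwrite("pics/f.png",cv2.resize(np.hstack(o),(800,400)))
E
```

```text
dots [611.7 126.7] [532.8 -43.2] n 13230 res 2.76 pose [572.6  41.7] -137.94
[[612.2, 124.6], [621.3, 25.0], [523.9, 58.4], [532.9, -41.2]]
dots [612.9 129.7] [534.7 -40.2] n 14685 res 3.04 pose [573.2  45.1] -137.98
[[612.9, 128.0], [621.9, 28.4], [524.5, 61.8], [533.4, -37.8]]
```

View pics/f.png

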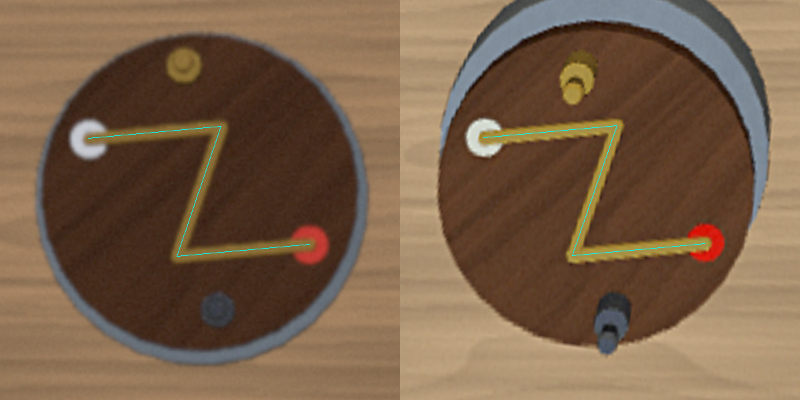

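```bash
python3 -m jog '[0.02,-0.015,-0.01,0,0,0.03, 0.06,-0.044,-0.02,0,0,0.08, 0.10,-0.074,-0.03,0,0,0.14, 0.14,-0.104,-0.04,0,0,0.20, 0.18,-0.134,-0.05,0,0,0.26, 0.22,-0.163,-0.06,0,0,0.31, 0.25,-0.185,-0.06,0,0,0.346, 0.27,-0.2,-0.06,0,0,0.346]' -1 20
```

```text
time: 1.9
tool_pos: [413.7, -248.3, 254.8]
tcp_rot: [180.0, -0.1, 5.0]
ft_force: [-0.3, 0.5, 0.9]
finger_gap: -0.2
grip_force: 0.0
```

```bash
python3 -m jog '[0.015,-0.023,0,0,0,0, 0.042,-0.063,0,0,0,0, 0.07,-0.105,0,0,0,0, 0.098,-0.147,0,0,0,0, 0.126,-0.19,0,0,0,0, 0.154,-0.232,0,0,0,0, 0.175,-0.264,0,0,0,0, 0.183,-0.276,0,0,0,0]'
python3 - <<'E'
from fit import *
s=r.sense();print(s["tool_pos"],s["tcp_rot"],s["ft_force"])
p=r.snapshot("wrist");cv2.imwrite("pics/w.png",p["pixels"][:,:,::-1])
try: v,o=fit(p,np.array([573.,43]));cv2.imwrite("pics/wf.png",o)
except Exception as e: print(e)
E
```

```text
time: 2.9
tool_pos: [571.8, 42.9, 254.1]
tcp_rot: [-180.0, 0.0, 5.1]
ft_force: [-0.3, -0.8, 1.0]
finger_gap: 0.6
grip_force: 0.0
[571.75068881  42.91984711 254.05856387] [-1.79983646e+02  1.43488077e-02  5.10689902e+00] [-0.3306988  -0.75028492  1.04069751]
dots [612.3 128.3] [534.1 -40.1] n 12808 res 2.63 pose [573.3  44.3] -137.72
[[612.6, 127.3], [622.0, 27.8], [524.5, 60.7], [533.9, -38.8]]
```

View pics/w.png

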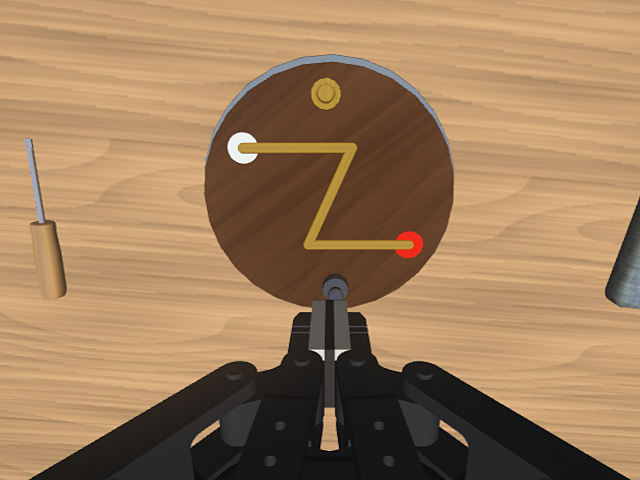

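View pics/wf.png

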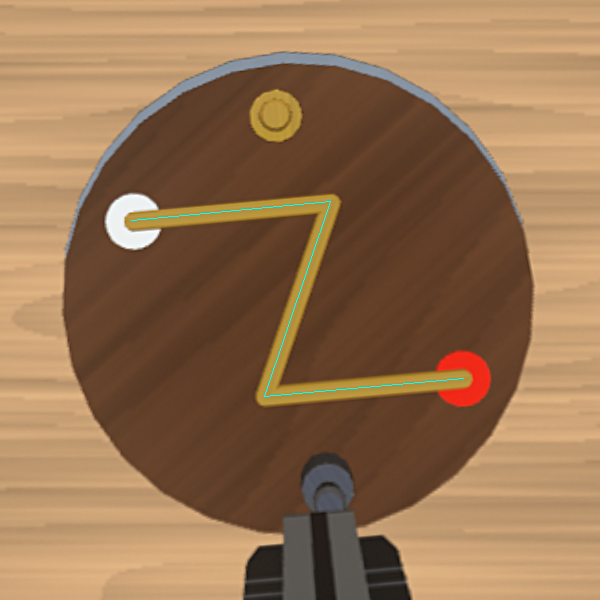

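```bash
python3 -m jog '[0.012,-0.02,0,0,0,0, 0.03,-0.05,0.01,0,0,0, 0.042,-0.071,0.04,0,0,0, 0.048,-0.08,0.08,0,0,0, 0.048,-0.08,0.12,0,0,0, 0.048,-0.08,0.15,0,0,0, 0.048,-0.08,0.17,0,0,0, 0.048,-0.08,0.172,0,0,0]'
python3 - <<'E'
from fit import *
s=r.sense();print(s["tool_pos"],s["tcp_rot"],s["ft_force"],s["finger_gap"])
p=r.snapshot("wrist");cv2.imwrite("pics/w2.png",p["pixels"][:,:,::-1])
E
```

```text
time: 3.95
tool_pos: [611.2, 124.4, 80.8]
tcp_rot: [180.0, 0.1, 4.9]
ft_force: [-0.3, 0.0, 0.2]
finger_gap: 0.2
grip_force: 0.0
[611.20960996 124.44450702  80.83537314] [1.79996361e+02 1.48443827e-01 4.93537249e+00] [-0.27637569  0.00211667  0.22683722] 0.20190197908443108
```

View pics/w2.png

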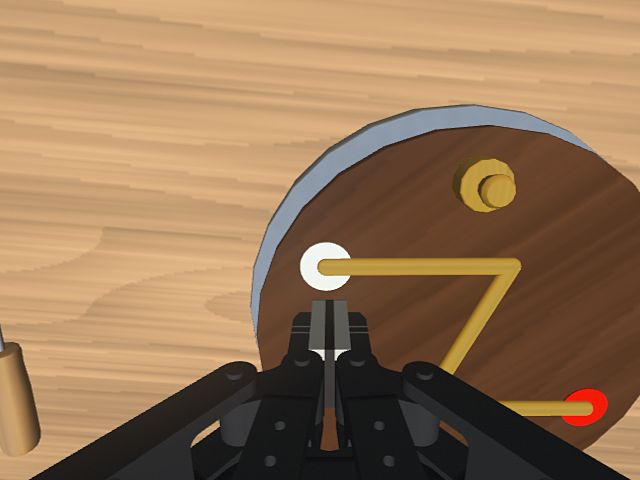

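```bash
python3 - <<'E'
from fit import *
p=r.snapshot("wrist");print(world(p,[323,267]))
E
python3 -m jog '[0.0014,-0.0023,0.003,0,0,0, 0.0014,-0.0023,0.007,0,0,0, 0.0014,-0.0023,0.011,0,0,0, 0.0014,-0.0023,0.013,0,0,0, 0.0014,-0.0023,0.015,0,0,0, 0.0014,-0.0023,0.017,0,0,0, 0.0014,-0.0023,0.0185,0,0,0, 0.0014,-0.0023,0.0195,0,0,0]'
```

```text
[613.94050333 128.99582536  67.        ]
time: 5.05
tool_pos: [613.4, 127.2, 62.7]
tcp_rot: [180.0, -0.0, 5.0]
ft_force: [-0.2, 0.1, -0.4]
finger_gap: 0.0
grip_force: 0.0
```

```bash
python3 -m jog '[0,0,0,0,0,0, 0,0,0.001,0,0,0]'
python3 - <<'E'
from fit import *
s=r.sense();print(s["tool_pos"],s["ft_force"],s["wrist_torque"],s["joint_efforts"])
for n in("top","scene","wrist"):
    p=r.snapshot(n);R=cv2.Rodrigues(np.array(p["rvec"],float))[0];t=np.array(p["tvec"],float).ravel()
    D=p["range_z"]
    P=np.array([[573+dx,44+dy,62.] for dx in range(-100,101,4) for dy in range(-100,101,4) if np.hypot(dx,dy)<108])
    q=cv2.projectPoints(P,R,t,p["K"],None)[0].reshape(-1,2).round().astype(int)
    z=[]
    for u,v in q:
        if 0<=u<640 and 0<=v<480 and D[v,u]>0: z.append((R.T@(np.linalg.inv(p["K"])@[u,v,1]*D[v,u]-t))[2])
    print(n,np.percentile(z,[10,30,50,70,90]).round(1))
p=r.snapshot("scene");c=cv2.projectPoints(np.array([[613.,127,67]]),np.array(p["rvec"],float),np.array(p["tvec"],float),p["K"],None)[0].ravel().astype(int);print(c)
a=p["pixels"][c[1]-50:c[1]+50,c[0]-60:c[0]+60,::-1];cv2.imwrite("pics/s2.png",cv2.resize(a,None,fx=5,fy=5))
E
```

```text
time: 5.3
tool_pos: [613.5, 127.2, 62.0]
tcp_rot: [180.0, -0.0, 5.0]
ft_force: [0.1, 0.1, 0.5]
finger_gap: -0.1
grip_force: 0.0
[613.52131101 127.21989912  61.95063358] [0.06480118 0.05746779 0.46437638] [-0.02562978 -0.02737622  0.00633643] [ 2.85821022e-05 -6.23849273e+01 -4.70201755e+01  3.47158648e-04
  5.45503793e-02  5.78072118e-06]
top [ 59.2  61.1  62.7  66.2 542.2]
scene [61.2 62.4 63.3 64.5 70.2]
wrist [ 61.8  62.3  63.3 150.1 174.5]
[395 244]
```

View pics/s2.png

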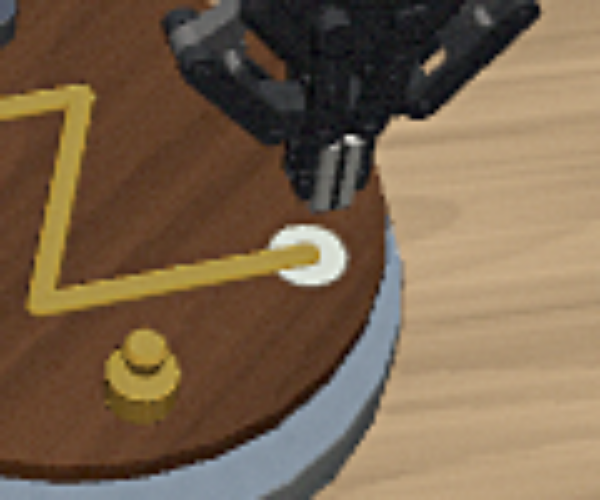

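Run:
```python
from fit import *
T0=r.sense()["tool_pos"];print(T0)
for n in("scene","wrist","top"):
    p=r.snapshot(n);rv,t=np.array(p["rvec"],float),np.array(p["tvec"],float).ravel();R=cv2.Rodrigues(rv)[0];D=p["range_z"]
    print(n,cv2.projectPoints(np.array([T0,[612.3,126.7,67]]),rv,t,p["K"],None)[0].reshape(-1,2).round(1).tolist(), (-R.T@t).round(1))
    vv,uu=np.mgrid[:480,:640];P=((np.linalg.inv(p["K"])@np.stack([uu.ravel(),vv.ravel(),0*uu.ravel()+1])*D.ravel()).T-t)@R
    near=(np.hypot(P[:,0]-T0[0],P[:,1]-T0[1])<30)&(D.ravel()>0)&(P[:,2]>70)
    Q=P[near];k=np.argsort(Q[:,2])[:400:25];print(Q[k].round(0).tolist(), np.c_[uu.ravel()[near],vv.ravel()[near]][k][:3].tolist())
    if n!="top":continue
    a=p["pixels"];cv2.imwrite("pics/t3.png",cv2.resize(a[160:330,190:380,::-1],None,fx=3,fy=3))
p=r.snapshot("wrist");cv2.imwrite("pics/w3.png",p["pixels"][:,:,::-1])
```

```text
[613.3755586  127.22584314  61.79831187]
scene [[395.6, 246.2], [395.5, 243.9]] [1256.8 -117.8  878.6]
[[613.0, 111.0, 70.0], [621.0, 121.0, 108.0], [621.0, 122.0, 113.0], [623.0, 134.0, 117.0], [622.0, 130.0, 121.0], [623.0, 124.0, 124.0], [621.0, 121.0, 127.0], [624.0, 128.0, 132.0], [622.0, 135.0, 135.0], [622.0, 115.0, 141.0], [614.0, 132.0, 145.0], [626.0, 122.0, 147.0], [624.0, 142.0, 149.0], [627.0, 104.0, 151.0], [626.0, 110.0, 152.0], [623.0, 112.0, 153.0]] [[387, 244], [396, 233], [397, 231]]
wrist [[331.1, 282.7], [332.1, 289.3]] [695.3 135.8 241.5]
[[625.0, 125.0, 102.0], [625.0, 127.0, 103.0], [624.0, 134.0, 104.0], [621.0, 121.0, 105.0], [622.0, 118.0, 105.0], [626.0, 124.0, 106.0], [625.0, 134.0, 106.0], [620.0, 141.0, 106.0], [621.0, 120.0, 107.0], [622.0, 117.0, 107.0], [620.0, 140.0, 107.0], [625.0, 132.0, 108.0], [622.0, 117.0, 108.0], [622.0, 118.0, 108.0], [625.0, 134.0, 109.0], [622.0, 121.0, 109.0]] [[341, 300], [335, 301], [316, 301]]
top [[237.7, 223.0], [237.6, 223.1]] [ 420.   -12.6 1145.9]
[[584.0, 129.0, 497.0], [584.0, 126.0, 498.0], [585.0, 128.0, 499.0], [641.0, 130.0, 500.0], [585.0, 133.0, 500.0], [590.0, 117.0, 501.0], [587.0, 141.0, 501.0], [642.0, 124.0, 501.0], [640.0, 113.0, 502.0], [637.0, 117.0, 502.0], [590.0, 134.0, 502.0], [638.0, 114.0, 502.0], [589.0, 112.0, 503.0], [633.0, 113.0, 503.0], [593.0, 124.0, 503.0], [633.0, 126.0, 503.0]] [[186, 179], [189, 179], [187, 178]]
```

View pics/w3.png

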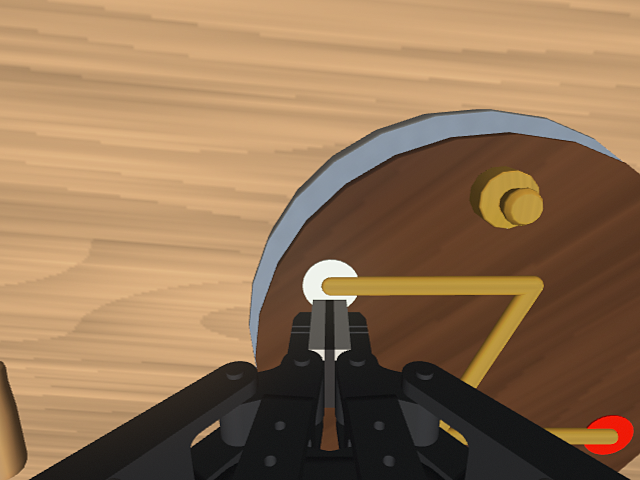

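Run:
```python
from fit import *
w=r.snapshot("wrist");s=r.snapshot("scene")
def ray(p,uv):
    a,b=world(p,uv,0.),world(p,uv,150.);return a,(b-a)/np.linalg.norm(b-a)
def tri(u1,u2):
    (a,d),(b,e)=ray(w,u1),ray(s,u2)
    k=np.linalg.lstsq(np.c_[d,-e],b-a,rcond=None)[0];return ((a+d*k[0])+(b+e*k[1]))/2,np.linalg.norm(a+d*k[0]-b-e*k[1])
print(tri((330,301),(399.5,235.5)),tri((330,301),(399.5,238)))
for p,c in((w,(330,304)),(s,(400,232))):
    D=p["range_z"];u,v=c;print(D[v-12:v+14:3,u-9:u+10:3].round(0).astype(int).tolist())
print(r.sense()["joint_pos"],r.sense()["finger_gap"])
```

```text
(array([622.57803426, 128.29243608, 101.03074214]), np.float64(1.7816369420097296)) (array([619.71488927, 128.83946939,  92.62389895]), np.float64(1.394024307305859))
[[198, 196, 193, 192, 194, 192, 193], [197, 197, 198, 196, 194, 193, 195], [199, 199, 198, 198, 198, 198, 199], [153, 153, 152, 153, 152, 153, 153], [150, 150, 149, 151, 151, 0, 150], [147, 148, 148, 147, 147, 148, 149], [146, 146, 144, 146, 146, 147, 146], [144, 142, 144, 145, 143, 143, 144], [141, 141, 141, 142, 141, 142, 141]]
[[981, 992, 985, 983, 986, 988, 989], [1096, 999, 999, 993, 998, 995, 1006], [1022, 1006, 1004, 1001, 1005, 1002, 1090], [1088, 1010, 1012, 1007, 0, 1018, 1085], [1080, 1013, 1021, 1010, 1013, 1080, 1077], [1072, 1076, 1023, 1019, 1021, 1073, 1070], [1068, 1069, 1069, 1068, 1069, 1074, 1067], [1067, 1063, 1062, 1063, 1065, 1062, 1062], [1057, 1053, 1055, 1064, 1058, 1064, 1060]]
[7.02976850e+00 1.69517738e+01 8.85778599e+01 7.07062807e-04
 7.44650901e+01 9.20555675e+01] 0.16675721647919148
```

```bash
python3 -m jog '[0,0,0.002,0,0,0, 0,0,0.004,0,0,0, 0,0,0.006,0,0,0, 0,0,0.008,0,0,0, 0,0,0.01,0,0,0, 0,0,0.01,0,0,0]'
python3 - <<'E'
from fit import *
print(r.pinch_z)
s=r.snapshot("scene");D=s["range_z"];print(D[228:252:2,392:408:3].round(0).astype(int).tolist())
c=(395,240);a=s["pixels"][c[1]-50:c[1]+50,c[0]-60:c[0]+60,::-1];cv2.imwrite("pics/s4.png",cv2.resize(a,None,fx=5,fy=5))
E
```

```text
time: 6.55
tool_pos: [613.2, 127.2, 51.5]
tcp_rot: [180.0, 0.0, 5.0]
ft_force: [-0.3, -0.6, 0.3]
finger_gap: -0.1
grip_force: 0.0
18.700000000000003
[[1021, 1010, 1007, 1006, 1010, 1016], [1022, 1009, 1013, 0, 1012, 1020], [0, 0, 1013, 1014, 1015, 1025], [1027, 1023, 1017, 1016, 1020, 1026], [1075, 1027, 1019, 1020, 1022, 1075], [1070, 1073, 1028, 1025, 1027, 1068], [1066, 1065, 1065, 1069, 1064, 1065], [1063, 1059, 1061, 1066, 1065, 1066], [1055, 1057, 1060, 1058, 1064, 1062], [1055, 1056, 1055, 1060, 0, 1056], [1053, 1052, 1056, 1051, 1051, 1056], [1050, 1048, 1053, 1054, 1053, 1055]]
```

View pics/s4.png

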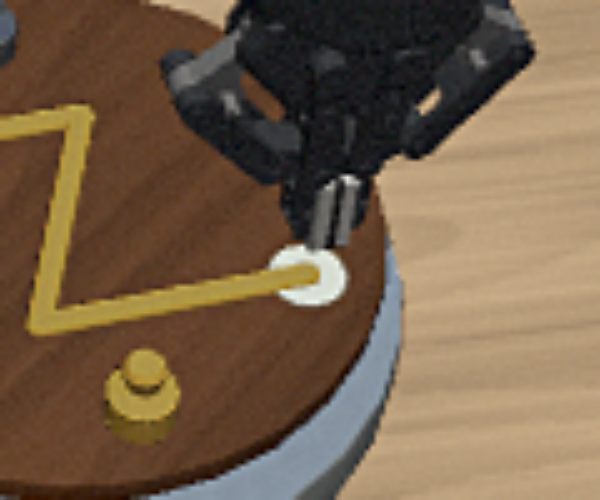

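```bash
python3 -m jog '[0,0,0.002,0,0,0, 0,0,0.004,0,0,0, 0,0,0.006,0,0,0, 0,0,0.006,0,0,0]'; python3 -m jog '[0,0,0.001,0,0,0, 0,0,0.002,0,0,0, 0,0,0.003,0,0,0, 0,0,0.004,0,0,0, 0,0,0.004,0,0,0]'
```

```text
time: 7.1
tool_pos: [613.1, 127.2, 45.5]
tcp_rot: [180.0, 0.0, 5.0]
ft_force: [0.5, 0.2, 0.4]
finger_gap: 0.0
grip_force: 0.0
time: 7.72
tool_pos: [613.3, 127.2, 41.6]
tcp_rot: [180.0, 0.0, 5.0]
ft_force: [0.1, 0.3, 0.5]
finger_gap: -0.0
grip_force: 0.0
```

```bash
for i in 1; do python3 -m jog '[0,0,0.001,0,0,0, 0,0,0.002,0,0,0, 0,0,0.003,0,0,0, 0,0,0.004,0,0,0, 0,0,0.004,0,0,0]'; done
python3 - <<'E'
from fit import *
s=r.snapshot("scene");w=r.snapshot("wrist");D=s["range_z"];print(D[230:256:2,392:408:3].round(0).astype(int).tolist())
a,b=(s["pixels"][190:290,335:455,::-1],w["pixels"][230:355,255:405,::-1]);cv2.imwrite("pics/s5.png",np.hstack([cv2.resize(a,(400,333)),cv2.resize(b,(400,333))]))
E
```

```text
time: 8.35
tool_pos: [613.3, 127.2, 37.7]
tcp_rot: [-180.0, 0.0, 5.0]
ft_force: [-0.8, 0.0, 0.3]
finger_gap: -0.0
grip_force: 0.0
[[1008, 1004, 1002, 1003, 1007, 1010], [1025, 1017, 1009, 1013, 1013, 1025], [1023, 1019, 1014, 1016, 1021, 1027], [1027, 1026, 1022, 1022, 1025, 1030], [1032, 1029, 1024, 1027, 1029, 1072], [1030, 1033, 1028, 1031, 1040, 1066], [1065, 1040, 1036, 1039, 1063, 1064], [1053, 1042, 1038, 1040, 1056, 1060], [1052, 1055, 1058, 1055, 1058, 1058], [1057, 1054, 1051, 1054, 1054, 1056], [1050, 1054, 1054, 1050, 1053, 1052], [1047, 1050, 1049, 1047, 1051, 1051], [1049, 1043, 1049, 1046, 1046, 1043]]
```

View pics/s5.png

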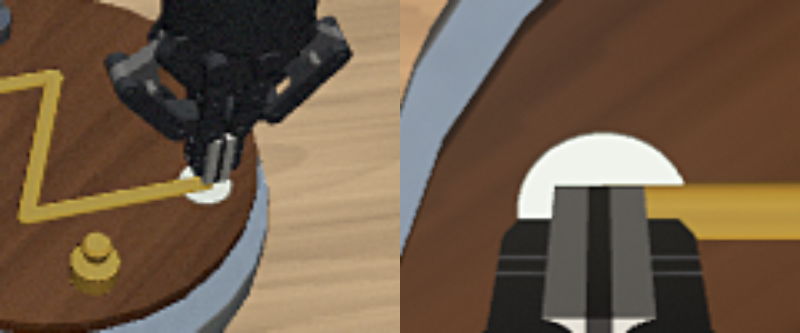

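```bash
python3 -m jog '[0,0,0.001,0,0,0, 0,0,0.002,0,0,0, 0,0,0.003,0,0,0, 0,0,0.003,0,0,0]'; python3 -m jog '[0,0,0.001,0,0,0, 0,0,0.002,0,0,0, 0,0,0.003,0,0,0, 0,0,0.003,0,0,0]'
```

```text
time: 8.95
tool_pos: [613.2, 127.2, 34.6]
tcp_rot: [180.0, 0.0, 5.0]
ft_force: [-0.0, -0.5, 0.2]
finger_gap: -0.1
grip_force: 0.0
time: 9.45
tool_pos: [613.2, 127.2, 31.6]
tcp_rot: [180.0, 0.0, 5.0]
ft_force: [-0.0, 0.1, 0.0]
finger_gap: -0.2
grip_force: 0.0
```

```bash
python3 -m jog '[0,0,0.001,0,0,0, 0,0,0.002,0,0,0, 0,0,0.002,0,0,0]'; python3 -m jog '[0,0,0.001,0,0,0, 0,0,0.002,0,0,0, 0,0,0.002,0,0,0]'
python3 - <<'E'
from fit import *
for n in("scene","top","wrist"): 
  try: fit(r.snapshot(n),np.array([573.,43.7]),[573,43.7,np.radians(-137.9)])
  except Exception as e: print(n,e)
E
```

```text
time: 9.82
tool_pos: [613.5, 127.2, 30.0]
tcp_rot: [180.0, -0.0, 5.0]
ft_force: [-0.9, -0.8, 1.6]
finger_gap: -0.2
grip_force: 0.7
time: 10.2
tool_pos: [613.5, 127.2, 27.9]
tcp_rot: [-180.0, -0.0, 5.0]
ft_force: [-0.9, -0.4, 4.4]
finger_gap: 0.3
grip_force: 1.8
dots [623.7 127.2] [536.4 -40.5] n 14240 res 3.04 pose [574.9  44.6] -137.91
[[614.6, 127.5], [623.6, 28.0], [526.2, 61.2], [535.3, -38.4]]
dots [458.  103.5] [532.6 -43.4] n 11505 res 2.76 pose [572.3  41.6] -138.01
[[612.1, 124.4], [621.0, 24.8], [523.6, 58.3], [532.6, -41.3]]
dots [624.  128.9] [544.6 -22.7] n 5732 res 2.72 pose [575.5  47.2] -137.98
[[615.2, 130.1], [624.2, 30.5], [526.8, 63.9], [535.8, -35.7]]
```

Run:
```python
from fit import *
T0=r.sense()["tool_pos"];print(r.sense()["ft_force"])
A=[]
for n in("scene","wrist"):
    p=r.snapshot(n);t=np.array(p["tvec"],float).ravel();R=cv2.Rodrigues(np.array(p["rvec"],float))[0];D=p["range_z"]
    for wn in r.look_for(p,"weight_a")[:3]:
        b=wn["bbox"];print(n,"weight",b,round(wn["score"],2),world(p,((b[0]+b[2])/2,(b[1]+b[3])/2),75.).round(0))
    vv,uu=np.mgrid[:480,:640];P=((np.linalg.inv(p["K"])@np.stack([uu.ravel(),vv.ravel(),0*uu.ravel()+1])*D.ravel()).T-t)@R
    d=P-T0;a=np.radians(5);tx=d[:,0]*np.cos(a)+d[:,1]*np.sin(a);ty=d[:,0]*np.sin(a)-d[:,1]*np.cos(a)
    rad=np.hypot(tx,ty);dark=(p["pixels"].reshape(-1,3).max(1)<110)
    k=(D.ravel()>0)&(rad<90)&(P[:,2]>72)&dark
    for lo in range(0,90,10):
        z=np.sort(P[k&(rad>=lo)&(rad<lo+10),2]);print(lo,z[5:60:18].round(0) if len(z)>10 else None)
```

```text
[-1.31724831  0.19399073  3.22326403]
scene weight [356.1, 258.5, 369.1, 277.1] 0.65 [663.  56.  75.]
scene weight [324.6, 187.8, 338.9, 205.1] 0.5 [486.  31.  75.]
0 [ 79.  98. 115. 161.]
10 [74. 79. 83. 87.]
20 [113. 117. 121. 122.]
30 [117. 120. 124. 127.]
40 [127. 134. 139. 142.]
50 [140. 147. 152. 155.]
60 [155. 384. 387. 391.]
70 [397. 400. 403. 405.]
80 [399. 408. 415. 421.]
wrist weight [494.9, 178.7, 595.7, 251.9] 0.78 [667.  58.  75.]
0 [ 77.  85.  96. 101.]
10 [72. 72. 73. 73.]
20 [107. 108. 109. 109.]
30 [110. 111. 111. 112.]
40 [121. 122. 123. 123.]
50 [134. 135. 135. 136.]
60 [146. 147. 148.]
70 [72. 73. 73.]
80 [72. 73. 73. 78.]
```

```bash
python3 -m jog '[0,0,0.001,0,0,0, 0,0,0.002,0,0,0, 0,0,0.003,0,0,0, 0,0,0.003,0,0,0]'; python3 -m jog '[0,0.003,0,0,0,0, 0,0.007,0,0,0,0, 0,0.012,0,0,0,0, 0,0.017,0,0,0,0, 0,0.021,0,0,0,0, 0,0.024,0,0,0,0, 0,0.025,0,0,0,0, 0,0.025,0,0,0,0]'
```

```text
time: 11.05
tool_pos: [613.5, 127.2, 24.8]
tcp_rot: [180.0, -0.0, 5.0]
ft_force: [0.7, -0.4, 4.8]
finger_gap: 0.1
grip_force: 2.2
time: 12.05
tool_pos: [615.6, 102.1, 24.8]
tcp_rot: [180.0, -0.0, 5.0]
ft_force: [-0.2, 1.9, 4.1]
finger_gap: 0.2
grip_force: 2.2
```

```bash
python3 -m jog '[0,0.003,0,0,0,0, 0,0.008,0,0,0,0, 0,0.014,0,0,0,0, 0,0.02,0,0,0,0, 0,0.026,0,0,0,0, 0,0.032,0,0,0,0, 0,0.037,0,0,0,0, 0,0.04,0,0,0,0]'; python3 -m jog '[0,0.004,0,0,0,0, 0,0.01,0,0,0,0, 0,0.016,0,0,0,0, 0,0.022,0,0,0,0, 0,0.028,0,0,0,0, 0,0.032,0,0,0,0, 0,0.035,0,0,0,0, 0,0.035,0,0,0,0]'
```

```text
time: 13.05
tool_pos: [619.0, 62.1, 24.8]
tcp_rot: [-180.0, 0.0, 5.0]
ft_force: [-1.0, 3.2, 4.6]
finger_gap: -0.2
grip_force: 2.2
time: 14.05
tool_pos: [622.0, 27.0, 24.8]
tcp_rot: [180.0, 0.0, 5.0]
ft_force: [0.6, 0.9, 3.6]
finger_gap: 0.2
grip_force: 2.2
```

Run:
```python
from fit import *
# lateral check: bead position in wrist view with lid lowered ~5 mm
p=r.snapshot("wrist");print(r.sense()["tool_pos"],r.sense()["ft_force"])
q=cv2.projectPoints(np.array([[622.2,27.6,62],[524.7,60.8,62],[533.8,-38.7,62],[613,127,62]]),np.array(p["rvec"],float),np.array(p["tvec"],float),p["K"],None)[0].reshape(-1,2);print(q.round(0))
h=cv2.cvtColor(p["pixels"],cv2.COLOR_RGB2HSV);m=((h[...,0]>14)&(h[...,0]<30)&(h[...,1]>100)&(h[...,2]>85))
for u in (220,250,270,290): 
    v=np.flatnonzero(m[250:330,u])+250;print(u,v.min() if len(v) else 0,v.max() if len(v) else 0)
```

```text
[622.05794343  27.09026089  24.80932155] [-0.36647514  1.07120468  4.60968394]
[[330. 321.]
 [244. 493.]
 [451. 492.]
 [ 86. 322.]]
220 306 329
250 250 328
270 250 328
290 306 328
```

```bash
python3 -m jog '[-0.002,-0.001,0,0,0,0, -0.006,-0.0027,0,0,0,0, -0.011,-0.0049,0,0,0,0, -0.016,-0.0071,0,0,0,0, -0.021,-0.0094,0,0,0,0, -0.026,-0.0116,0,0,0,0, -0.029,-0.013,0,0,0,0, -0.031,-0.0139,0,0,0,0]'; python3 -m jog '[-0.003,-0.0013,0,0,0,0, -0.007,-0.0031,0,0,0,0, -0.012,-0.0054,0,0,0,0, -0.017,-0.0076,0,0,0,0, -0.022,-0.0098,0,0,0,0, -0.027,-0.0121,0,0,0,0, -0.030,-0.0134,0,0,0,0, -0.032,-0.0143,0,0,0,0]'
```

```text
time: 15.1
tool_pos: [589.8, 38.8, 24.8]
tcp_rot: [180.0, -0.0, 5.0]
ft_force: [3.8, -1.1, 5.1]
finger_gap: 0.3
grip_force: 2.2
time: 16.1
tool_pos: [556.7, 50.3, 24.8]
tcp_rot: [180.0, -0.0, 5.0]
ft_force: [3.0, -0.5, 4.6]
finger_gap: -0.1
grip_force: 2.2
```

```bash
python3 -m jog '[-0.003,-0.0013,0,0,0,0, -0.007,-0.0031,0,0,0,0, -0.012,-0.0054,0,0,0,0, -0.017,-0.0076,0,0,0,0, -0.022,-0.0098,0,0,0,0, -0.027,-0.0121,0,0,0,0, -0.030,-0.0134,0,0,0,0, -0.031,-0.0138,0,0,0,0]'
python3 - <<'E'
from fit import *
p=r.snapshot("wrist");print(r.sense()["tool_pos"],r.sense()["ft_force"])
q=cv2.projectPoints(np.array([[524.7,60.8,62],[533.8,-38.7,62],[622.2,27.6,62]]),np.array(p["rvec"],float),np.array(p["tvec"],float),p["K"],None)[0].reshape(-1,2);print(q.round(0))
h=cv2.cvtColor(p["pixels"],cv2.COLOR_RGB2HSV);m=((h[...,0]>14)&(h[...,0]<30)&(h[...,1]>100)&(h[...,2]>85))
for u in (370,400,430,460,500): 
    v=np.flatnonzero(m[270:370,u])+270;print(u,v.min() if len(v) else 0,v.max() if len(v) else 0)
E
```

```text
time: 17.1
tool_pos: [524.6, 61.4, 24.8]
tcp_rot: [-180.0, -0.0, 5.0]
ft_force: [3.7, -1.0, 4.7]
finger_gap: -0.0
grip_force: 2.2
[524.54631288  61.37514618  24.80743186] [ 1.81190141 -0.0589862   5.46800208]
[[333. 321.]
 [578. 320.]
 [459.  70.]]
370 306 328
400 306 328
430 306 328
460 306 328
500 306 328
```

```bash
python3 -m jog '[0.0002,0.003,0,0,0,0, 0.0004,0.008,0,0,0,0, 0.0006,0.014,0,0,0,0, 0.0008,0.02,0,0,0,0, 0.001,0.026,0,0,0,0, 0.001,0.031,0,0,0,0, 0.001,0.034,0,0,0,0, 0.001,0.035,0,0,0,0]'; python3 -m jog '[0,0.003,0,0,0,0, 0,0.008,0,0,0,0, 0,0.014,0,0,0,0, 0,0.02,0,0,0,0, 0,0.026,0,0,0,0, 0,0.031,0,0,0,0, 0,0.034,0,0,0,0, 0,0.035,0,0,0,0]'
```

```text
time: 18.15
tool_pos: [528.8, 26.3, 24.8]
tcp_rot: [-180.0, -0.0, 5.0]
ft_force: [-0.3, 2.3, 4.6]
finger_gap: 0.1
grip_force: 2.2
time: 19.15
tool_pos: [531.8, -8.6, 24.8]
tcp_rot: [180.0, 0.0, 5.0]
ft_force: [0.1, 3.3, 4.2]
finger_gap: 0.1
grip_force: 2.2
```

```bash
python3 -m jog '[0,0.003,0,0,0,0, 0,0.008,0,0,0,0, 0,0.014,0,0,0,0, 0,0.02,0,0,0,0, 0,0.025,0,0,0,0, 0,0.029,0,0,0,0, 0,0.0305,0,0,0,0, 0,0.0305,0,0,0,0]'
python3 - <<'E'
from fit import *
p=r.snapshot("wrist");h=cv2.cvtColor(p["pixels"],cv2.COLOR_RGB2HSV)
m=((h[...,0]<6)|(h[...,0]>174))&(h[...,1]>150)&(h[...,2]>130);v,u=np.nonzero(m);print("red px",len(u),u.min(),u.max(),v.min(),v.max())
q=cv2.projectPoints(np.array([[533.8,-38.7,57.]]),np.array(p["rvec"],float),np.array(p["tvec"],float),p["K"],None)[0];print(q.round(0))
s=r.snapshot("scene")
for wn in r.look_for(s,"weight_a")[:3]:
    b=wn["bbox"];print(round(wn["score"],2),world(s,((b[0]+b[2])/2,(b[1]+b[3])/2),75.).round(0))
print(r.sense()["tool_pos"],r.sense()["ft_force"])
E
```

```text
time: 20.15
tool_pos: [534.5, -39.1, 24.8]
tcp_rot: [180.0, -0.0, 5.0]
ft_force: [0.1, 0.4, 3.9]
finger_gap: -0.2
grip_force: 2.2
red px 694 299 362 289 314
[[[331. 316.]]]
0.69 [671.  54.  75.]
0.64 [490.  28.  75.]
0.32 [ 594. -312.   75.]
[534.47768675 -39.08966284  24.85467027] [ 0.47172743 -0.30512217  4.48680448]
```

```bash
python3 -c "
from bench import r
print(r.hand_in())"
```

```text
the job is handed in; nothing more can be done
None
```

The stroke along the bead from the white-dot end to the red-dot end is done and handed in at about 20 s: one continuous pass at a measured 3.6 to 5.5 N with the lid about 5 mm down, ending with the fingertips still resting on the red-dot end; the tips met the bead about 37 mm lower in reported TCP height than the stated geometry implies, so I set the depth by force and camera, and the weights' last-picture positions showed no sign of being disturbed.

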